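Rock a pendulum angle gauge and its joist offcut to the red mark, and hold

ROBOT

A 6-joint arm with a two-finger parallel gripper is mounted at the origin on the work surface. World frame = base frame: x ahead of the robot, y to its left, z up, the work surface at z = 0. Lengths are in m, angles in degrees, forces in N, time in s.
With the tool pointing down it reaches from about 0.425 to 0.95 m from the base axis. Payload 3.5 kg.
Tool frame: the origin (TCP) lies on the centre line of the jaws, within the pads' length; the fingertips stand 25 mm ahead of it and the grasp point (between the pads) lies 6 mm ahead of it; z points along the fingers, y is the line along which they close (so a half turn about z gives the same grasp; the last joint's range is limited). The gripper opens to 85 mm and grips with 20 to 120 N. Pads are 22 mm wide; open, the fingers measure 114 mm over their backs; the gripper's body (76 mm by 85 mm) begins 54 mm behind the grasp point. The pads swing forward as they close: fully open they stand 13 mm farther back than shut.
Start: joints at [-74.771, 16.404, 90.338, -0, 73.258, -8.594], TCP at [0.273, -0.617, 0.256] pointing down, gripper open.
Joint ranges: [-158.93, 158.93], [-51.34, 127.21], [12.03, 142.37], [-87.48, 267.48], [13.55, 161.25], [-162.69, 162.69]. Speed limits (degrees/s): [159.86, 159.86, 180, 180, 180, 180].

INTERFACE

Orientations are given as [roll, pitch, yaw] about the fixed x, y, z axes, in that order (R = Rz(yaw) Ry(pitch) Rx(roll)).
In Python, from workcell import robot gives the robot as it stands.
- The arm moves only by the tool steer_hand, called after "Emit:" by a JSON object that holds its "api" and its "payload", one argument or row to a line. Schema: {"type":"object","properties":{"segments":{"type":"array","items":{"type":"array","items":{"type":"array","items":{"type":"number"},"minItems":7,"maxItems":7},"minItems":1,"maxItems":8},"minItems":1,"maxItems":1},"only":{"type":"string"},"quiet":{"type":"boolean"},"lines":{"type":"string"}},"required":["segments"],"additionalProperties":false}. segments is a list that holds a single list of rows (three levels of brackets), with 1 to 8 rows, each of 7 numbers: dx, dy, dz in shares of 0.75 m (1.0 is 0.75 m), then a rotation vector rx, ry, rz in fractions of the full range, 1 being 90 degrees, then the finger opening in m; each row shifts and turns the commanded pose from where the row before left it, along the tool's axes as they then stand; what a row does not reach is not made up. A row lasts 1/10 s, in which the tool goes at most 0.05 m and 8.59 degrees, less where a joint would pass 70% of its speed; a pose out of reach is approached as far as the arm can. The fingers move at their own pace and stop on an object; the grip force is fixed at half the most. Time passes only in rows, so rows that do not move let the fingers close. The tool returns the time, the measured TCP pose, the force, the opening and the grip force at its end. only (a regular expression) keeps the lines of the reply that match it, lines (a string "A,B") keeps lines A to B, and quiet returns only ok. A shift or turn number past 1, either way, is cut back to 1. Input that does not fit is refused with a message, and nothing moves.
- robot.observe(): the state, without advancing time (a new reading comes with each control period).
- robot.camera(name): name is "side" or "top"; returns a dict with "image" (420x560x3 uint8, blue, green, red), "fovy" (degrees; the focal length in pixels is half the picture's height over the tangent of half this angle, whatever the lens; pixels are square), "cx", "cy" (the principal point, pixels), "dist_coeffs" ([k1, k2, p1, p2, k3] as OpenCV has them; the pictures are not rectified), "view" (4x4, takes a point from world to camera coordinates). Camera axes: x right, y down, z forward; pixel columns grow to the right and rows downward; lengths in m; the calibration is good to about 2 mm. A picture is of the moment at which its call begins. There is no depth.
- robot.sign_off(): hands the job in; it is judged then, once.
The state is a dict: "time": time; "qpos": joint angles; "dq": joint speeds; "joint_efforts": joint torques, N m; "ee_pos": TCP position; "eef_rot": TCP orientation; "force": force on the tool from outside, world axes, zero at the start; "torque": the same for the moment, N m; "grip_width": finger opening in m; "grasp_force": force on a finger pad.
Only numpy, scipy, OpenCV 4.12 (cv2) and the standard library are available. Lean on these libraries where they do the work, as an engineer would, in place of code of your own. Each camera call takes 0.05 s, during which the arm holds its last target. There are 200 camera calls.

TASK

Pick up the pendulum angle gauge by its yellow handle and lower it, without dropping it, over the two steel pins on the joist offcut until its foot sits flush and the offcut is level. Then, keeping hold of the gauge, rock it together with the sprung offcut until the swinging black pointer settles on the red mark, and finish while holding it there, still flush on the pins: do not let go. Leave the screw jar, the screwdriver and the tape measure where they are.

Things in the scene. Friction and masses are not known exactly. Their poses are not given: they have to be found in the camera images.
- gauge: Loose angle gauge, 0.35 to 0.6 kg, 175 mm tall, white dial facing +x. Origin: centre of its foot's underside; z up, x out of the dial, y along the foot. Aluminium foot 56 (x) x 160 (y) x 8 mm, two chamfered 11 mm through holes at y = +-64, x = 0. Grey dial housing 114 mm wide (y), up to 22 mm deep, from 8 to 130 mm up. May sit on the pins either way round.
- handle (a point): Grip point in the middle of the gauge's yellow handle block, 153 mm above the foot's underside; axes as the gauge. The block is 26 (x) x 32 (y) mm, from 130 to 175 mm above the underside; grip it from above across the 32 mm, fingers closing along y.
- pointer (a joint): Angle (rad) of the black pointer, a pendulum that swings freely about the gauge's x axis from a pivot 112 mm above the foot's underside. 0 = straight down the dial, positive = tip towards the gauge's +y. It hangs vertical in the room: turn the gauge by +a about its own x axis and the pointer settles at -a, in about 2 s.
- mark (a joint): Angle (rad) of the red mark about the same pivot, same zero and sign as the pointer. A firmly clamped tab 12 mm wide, 77 to 101 mm from the pivot near the dial's lower edge, already set between 0.18 and 0.32 (on the +y side).
- pointer_tip (a point): Tip of the pointer, 77 mm from the pivot; its z axis runs along the pointer, tip to pivot.
- mark_tip (a point): Point at the middle of the red tab's inner edge, 77 mm from the pivot; its z axis runs from the mark to the pivot.
- seat (a point): Centre of the top face of the joist offcut, a pale timber 95 (x) x 200 (y) x 38 mm; z out of that face, y along it. Starts level, 94 mm above the bench. Two steel pins stand on the face at y = +-64 mm, x = 0: 8 mm diameter, 16 mm tall, the upper 8 mm tapering to 2.4 mm. The gauge is home when its origin is at this point, z axes together.
- offcut (a joint): Tilt (rad) of the offcut about an axis along its x, 44 mm below seat; 0 = level, positive = the +y end goes up; range -0.42 to 0.42. A spring of about 2.5 N m/rad brings it back to level when let go.
- stud_block: Fixed base under the offcut: steel foot plate 150 x 120 x 12 mm, dark stud with a crowned top and two blue cheeks with the pivot bolt. Origin: centre of its underside on the bench; x and y as the level offcut; the offcut's axis is 50 mm above it.
- screw_jar: Bystander: glass jar with red lid, 60 mm diameter, 80 mm tall; origin at the centre of its underside.
- screwdriver: Bystander: screwdriver lying on the bench; origin under its middle, x along it.
- tape: Bystander: yellow tape measure, 66 x 36 x 62 mm; origin at the centre of its underside.

How it is judged:
By the outcome, as a careful person would: the job done as asked, in the order asked, and still so for the second after the job is handed in, while the arm keeps its last pose, push and grip.
It also fails if it takes over 51 s, if anything falls off the work surface, if the arm or the gripper's body presses on something with over 40 N, if the wrist force passes 120 N, or if a joint passes its speed limit or range.

## Working session

There is one attempt and no reset: what is moved stays moved. The work goes in short steps, Python scripts to look and compute and a tool call to move; the robot and the scene stay as the last step left them, time stands still between calls to the robot, and variables do not carry over. Pictures are saved under pics/ and viewed, at most 10 in all, crops included, and the job is handed in when it is done.

```bash
ls; mkdir -p pics
```

Run:
```python
from workcell import robot
import cv2,numpy as np
for n in("side","top"):
    c=robot.camera(n);cv2.imwrite(f"pics/{n}0.png",c["image"]);print(n,c["fovy"],c["cx"],c["cy"],c["dist_coeffs"],np.round(c["view"],4).tolist())
print(robot.observe())
```

```text
pics
workcell.py
side 49.14440888056714 278.48324953226665 215.8632331927919 [-0.04642169  0.          0.          0.          0.        ] [[-0.9691, -0.246, -0.0194, 0.5911], [-0.1504, 0.6512, -0.7438, 0.1738], [0.1956, -0.7179, -0.6681, 1.257], [0.0, 0.0, 0.0, 1.0]]
top 46.73799907049571 280.7839465272213 212.57508646077432 [-0.15054898  0.          0.          0.          0.        ] [[-0.0129, -0.9999, -0.0086, 0.0142], [-0.9934, 0.0138, -0.1136, 0.6488], [0.1137, 0.0071, -0.9935, 1.273], [0.0, 0.0, 0.0, 1.0]]
{'time': 0.1, 'qpos': array([-7.47700298e+01,  1.64520111e+01,  9.04168385e+01, -1.18401792e-03,
        7.32577370e+01, -8.59446985e+00]), 'dq': array([-0.08405332, -0.0206629 , -0.18287183,  0.00924942, -0.0477825 ,
        0.07230351]), 'joint_efforts': array([ 7.11001758e-04, -4.07299805e+01, -2.93699026e+01, -1.02775618e-04,
        3.42037354e-03, -1.03182478e-05]), 'ee_pos': array([ 0.27253101, -0.61693071,  0.25502014]), 'eef_rot': array([-1.79874666e+02, -1.77967177e-02,  2.38247629e+01]), 'force': array([ 1.02570625,  0.01834   , -0.21191715]), 'torque': array([-0.01040409,  0.02901855,  0.00935287]), 'grasp_force': 0.0, 'grip_width': 0.08499021640938235}
```

View pics/side0.png

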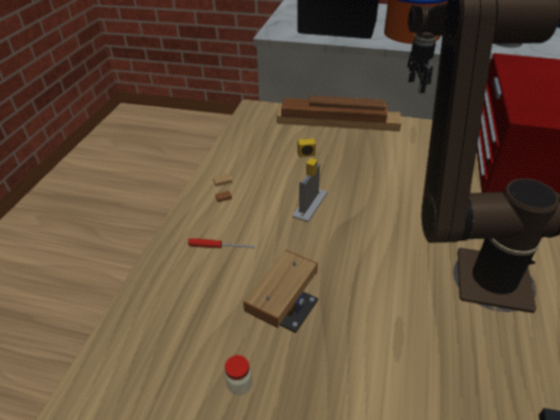

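View pics/top0.png

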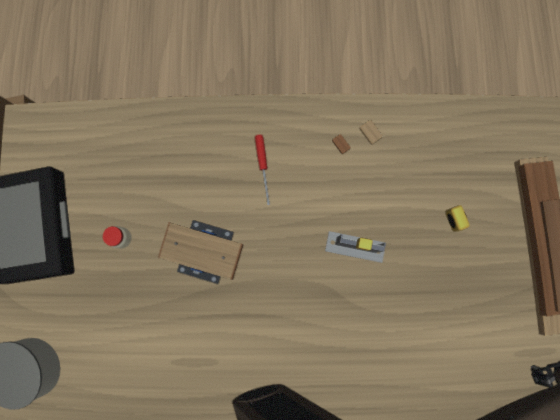

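The side picture shows the gauge at about (310,190), the offcut at (282,285), the jar at (238,372) and the screwdriver at (220,243). In the top picture the gauge foot is at (356,247), the yellow handle at (365,244), and the offcut at (200,251) with pins near (177,243) and (224,258). I'll zoom in next.

Create h.py:
```python
import numpy as np,cv2
from workcell import robot
def K(c):
    f=210/np.tan(np.radians(c["fovy"])/2);return np.array([[f,0,c["cx"]],[0,f,c["cy"]],[0,0,1]])
def ray(c,uv):
    p=cv2.undistortPoints(np.array([[uv]],float),K(c),np.array(c["dist_coeffs"]))[0,0]
    V=np.array(c["view"]);R=V[:3,:3];return -R.T@V[:3,3],R.T@np.array([p[0],p[1],1])
def plane(c,uv,z):
    o,d=ray(c,uv);return o+d*(z-o[2])/d[2]
def two(a,u,b,v):
    o1,d1=ray(a,u);o2,d2=ray(b,v);s=np.linalg.lstsq(np.c_[d1,-d2],o2-o1,rcond=None)[0]
    p,q=o1+s[0]*d1,o2+s[1]*d2;return (p+q)/2,np.linalg.norm(p-q)
def proj(c,P):
    V=np.array(c["view"]);return cv2.projectPoints(np.array(P,float).reshape(-1,3),cv2.Rodrigues(V[:3,:3])[0],V[:3,3],K(c),np.array(c["dist_coeffs"]))[0][:,0]
```

Run:
```python
import cv2,numpy as np
s=cv2.imread("pics/side0.png");t=cv2.imread("pics/top0.png")
r=lambda im,x,y,w,h:cv2.resize(im[y:y+h,x:x+w],(400,300),interpolation=cv2.INTER_CUBIC)
cv2.imwrite("pics/z.png",np.vstack([np.hstack([r(s,270,150,80,60),r(s,230,245,100,75)]),np.hstack([r(t,316,217,80,60),r(t,151,214,100,75)])]))
```

```text
(no output)
```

View pics/z.png

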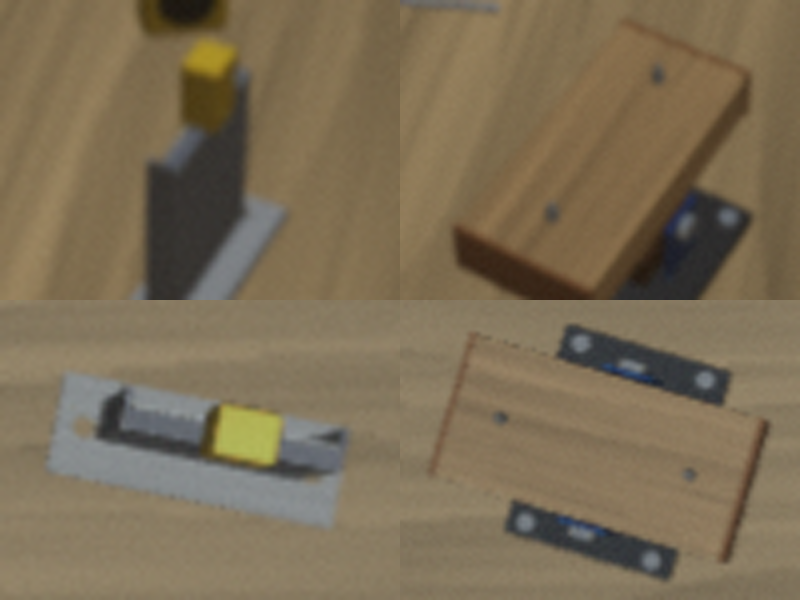

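The zoom shows only the dark back of the gauge, facing the side camera (−x), so the dial faces world +x. The offcut pins show at top-image pixels ≈(176,243) and (223,257), and the foot hole at ≈(333,242). Next I'll measure the positions.

Run:
```python
from h import *
S=robot.camera("side");T=robot.camera("top")
def sub(c,x,y,w,h,f):
    im=c["image"][y:y+h,x:x+w];m=f(im.astype(int),cv2.cvtColor(im,cv2.COLOR_BGR2HSV).astype(int)).astype(np.uint8)
    n,l,s,ce=cv2.connectedComponentsWithStats(m);return m,[(ce[i]+[x,y],s[i][4]) for i in range(1,n) if s[i][4]>3],l
yel=lambda im,h:(h[...,0]>20)&(h[...,0]<35)&(h[...,1]>170)&(h[...,2]>100)
m,a,_=sub(T,340,225,40,35,yel);print("yel top",a)
r=max(a,key=lambda q:q[1])
cnt=max(cv2.findContours(m,0,1)[0],key=cv2.contourArea);print(cv2.minAreaRect(cnt))
print("handle top-plane",plane(T,r[0],.172))
m2,b,_=sub(S,300,155,25,25,yel);print("yel side",b)
print("handle two",two(S,max(b,key=lambda q:q[1])[0],T,r[0]))
gray=lambda im,h:(h[...,1]<45)&(h[...,2]>90)
m,a,_=sub(T,320,225,72,42,gray)
cnt=max(cv2.findContours(m,0,1)[0],key=cv2.contourArea);R=cv2.minAreaRect(cnt)
bx=cv2.boxPoints(R)+[320,225];P=np.array([plane(T,u,.008) for u in bx]);print("foot corners",bx.round(1).tolist(),P.round(4).tolist(),P.mean(0),[np.linalg.norm(P[i]-P[i-1]).round(4) for i in range(4)])
L=max([(P[i]-P[i-1]) for i in range(4)],key=np.linalg.norm);L*=np.sign(L[1]);print("foot yaw of y from +y (toward +x)",np.degrees(np.arctan2(L[0],L[1])))
# pins
for nm,c,bb in(("top",T,[(170,236,14,14),(217,250,14,14)]),("side",S,[(262,290,12,16),(288,256,12,16)])):
  for q in bb:
    x,y,w,h=q;im=c["image"][y:y+h,x:x+w].astype(float)
    wt=np.clip(im[...,2]-im[...,0]*1,0,None);med=np.median(wt);wt=np.clip(med*.6-wt,0,None)
    yy,xx=np.mgrid[y:y+h,x:x+w];u=np.array([(wt*xx).sum(),(wt*yy).sum()])/wt.sum();print(nm,u,plane(c,u,.102))
```

```text
yel top []Traceback (most recent call last):
  File "<stdin>", line 8, in <module>
ValueError: max() iterable argument is empty
```

Create m.py:
```python
from h import *
S=robot.camera("side");T=robot.camera("top")
def sub(c,x,y,w,h,f):
    im=c["image"][y:y+h,x:x+w];m=f(im.astype(int),cv2.cvtColor(im,cv2.COLOR_BGR2HSV).astype(int)).astype(np.uint8)
    n,l,s,ce=cv2.connectedComponentsWithStats(m);i=1+np.argmax(s[1:,4]);return (l==i).astype(np.uint8),ce[i]+[x,y],s[i][4]
yel=lambda im,h:(h[...,0]>20)&(h[...,0]<38)&(h[...,1]>120)&(h[...,2]>150)
print(T["image"][244,365])
m,a,n=sub(T,340,225,40,35,yel);print("yel top",a,n,"plane",plane(T,a,.174))
m2,b,n=sub(S,300,158,25,25,lambda im,h:(h[...,0]>18)&(h[...,0]<38)&(h[...,1]>150));print("yel side",b,n)
print("handle two",two(S,b,T,a))
gray=lambda im,h:(h[...,1]<55)&(h[...,2]>90)
m,a,n=sub(T,320,225,72,42,gray)
cnt=np.vstack(cv2.findContours(m,0,1)[0]);R=cv2.minAreaRect(cnt)
bx=cv2.boxPoints(R)+[320,225];P=np.array([plane(T,u,.008) for u in bx]);print("foot corners",n,bx.round(1).tolist(),P.round(4).tolist(),P.mean(0),[np.linalg.norm(P[i]-P[i-1]).round(4) for i in range(4)])
L=max([(P[i]-P[i-1]) for i in range(4)],key=np.linalg.norm);L*=np.sign(L[1]);print("foot yaw of y from +y (toward +x)",np.degrees(np.arctan2(L[0],L[1])))
for nm,c,bb in(("top",T,[(170,236,14,14),(217,250,14,14)]),("side",S,[(262,290,12,16),(288,256,12,16)])):
  for q in bb:
    x,y,w,h=q;im=c["image"][y:y+h,x:x+w].astype(float)
    wt=im[...,2]-im[...,0];med=np.median(wt);wt=np.clip(med*.6-wt,0,None)
    yy,xx=np.mgrid[y:y+h,x:x+w];u=np.array([(wt*xx).sum(),(wt*yy).sum()])/wt.sum();print(nm,u,plane(c,u,.102))
```

```bash
python3 m.py
```

```text
[ 89 181 178]
yel top [364.86554622 243.39495798] 119 plane [ 0.55585257 -0.1965513   0.174     ]
yel side [311.20979021 166.12587413] 143
handle two (array([ 0.55560347, -0.2005644 ,  0.15104941]), np.float64(0.0027345764318214946))
foot corners 941 [[324.0, 251.2], [328.2, 230.2], [386.4, 241.9], [382.2, 262.8]] [[0.5443, -0.111, 0.008], [0.6016, -0.1237, 0.008], [0.567, -0.284, 0.008], [0.5097, -0.2705, 0.008]] [ 0.55561875 -0.19731654  0.008     ] [np.float64(0.1633), np.float64(0.0587), np.float64(0.164), np.float64(0.0589)]
foot yaw of y from +y (toward +x) 12.194451078693696
top [175.62828947 243.06907895] [0.56641207 0.27603158 0.102     ]
top [222.77777778 257.27160494] [0.52898917 0.15419376 0.102     ]
side [267.6574746  297.64005806] [0.56349229 0.28040385 0.102     ]
side [294.07587253 263.29135053] [0.52647111 0.15819502 0.102     ]
```

The manual's scale: shifts go in shares of 0.75 m and turns go in shares of 90 degrees. Converting my numbers, 0.0389 m is 0.0519, -0.0244 m is -0.0325.

Emit:
{"api": "steer_hand", "payload": {
  "segments": [
    [[0.0519,-0.0325,0,0,0,0,0.085],[0.0519,-0.0325,0,0,0,0,0.085],[0.0519,-0.0325,0,0,0,0,0.085],[0.0519,-0.0325,0,0,0,0,0.085],[0.0519,-0.0325,0,0,0,0,0.085],[0.0519,-0.0325,0,0,0,0,0.085],[0.0519,-0.0325,0,0,0,0,0.085],[0.0519,-0.0325,0,0,0,0,0.085]]
  ]
}}

```text
time: 1.1
ee_pos: [0.4793, -0.3115, 0.2565]
eef_rot: [180.0, -0.0, 23.8]
force: [-0.7, 0.2, 0.0]
grip_width: 0.0854
grasp_force: 0.0
```

Emit:
{"api": "steer_hand", "payload": {
  "segments": [
    [[0.0519,-0.0325,0,0,0,0,0.085],[0.0519,-0.0325,0,0,0,0,0.085],[0.0519,-0.0325,0,0,0,0,0.085],[0,0,0,0,0,0.08,0.085],[0,0,0,0,0,0.08,0.085],[0,0,0,0,0,0.08,0.085],[0,0,0,0,0,0.08,0.085],[0,0,0,0,0,0.0811,0.085]]
  ]
}}

```text
time: 1.9
ee_pos: [0.5557, -0.199, 0.2563]
eef_rot: [180.0, -0.0, -12.6]
force: [0.2, -0.3, 0.0]
grip_width: 0.085
grasp_force: 0.0
```

In the tool's units: 0.04 m is 0.0533, 0.035 m is 0.0467.

Emit:
{"api": "steer_hand", "payload": {
  "segments": [
    [[0,0,0.0533,0,0,0,0.085],[0,0,0.0467,0,0,0,0.085],[0,0,0.028,0,0,0,0.085],[0,0,0,0,0,0,0.085],[0,0,0,0,0,0,0.025],[0,0,0,0,0,0,0.025],[0,0,0,0,0,0,0.025],[0,0,0,0,0,0,0.025]]
  ]
}}

```text
time: 2.7
ee_pos: [0.5567, -0.1988, 0.1621]
eef_rot: [-179.9, -0.2, -12.3]
force: [0.8, 2.8, 2.6]
grip_width: 0.0309
grasp_force: 63.7
```

Emit:
{"api": "steer_hand", "payload": {
  "segments": [
    [[0,0,0,0,0,0,0.025],[0,0,0,0,0,0,0.025],[0,0,0,0,0,0,0.025]]
  ]
}}

```text
time: 3.0
ee_pos: [0.5567, -0.1988, 0.162]
eef_rot: [-180.0, -0.2, -12.3]
force: [0.8, 4.2, 6.5]
grip_width: 0.0316
grasp_force: 64.0
```

In the tool's units: -0.045 m is -0.06, -0.04 m is -0.0533.

Emit:
{"api": "steer_hand", "payload": {
  "segments": [
    [[0,0,-0.0267,0,0,0,0.025],[0,0,-0.0533,0,0,0,0.025],[0,0,-0.06,0,0,0,0.025],[0,0,-0.06,0,0,0,0.025],[0,0,-0.06,0,0,0,0.025],[-0.0131,-0.0533,0,0,0,0,0.025],[-0.0131,-0.0533,0,0,0,0,0.025],[-0.0131,-0.0533,0,0,0,0,0.025]]
  ]
}}

```text
time: 3.8
ee_pos: [0.5513, -0.0749, 0.3529]
eef_rot: [179.9, 0.2, -12.4]
force: [0.8, -0.2, -5.8]
grip_width: 0.031
grasp_force: 63.0
```

Emit:
{"api": "steer_hand", "payload": {
  "segments": [
    [[-0.0131,-0.0533,0,0,0,0,0.025],[-0.0131,-0.0533,0,0,0,0,0.025],[-0.0131,-0.0533,0,0,0,0,0.025],[-0.0131,-0.0533,0,0,0,0,0.025],[-0.0131,-0.0533,0,0,0,0,0.025],[-0.0131,-0.0533,0,0,0,0,0.025],[-0.0131,-0.0533,0,0,0,0,0.025],[0,0,0,0,0,-0.0833,0.025]]
  ]
}}

```text
time: 4.6
ee_pos: [0.5433, 0.2167, 0.3521]
eef_rot: [-180.0, 0.3, -4.3]
force: [0.3, -1.5, -5.7]
grip_width: 0.0314
grasp_force: 63.5
```

Emit:
{"api": "steer_hand", "payload": {
  "segments": [
    [[0,0,0,0,0,-0.0833,0.025],[0,0,0,0,0,-0.0833,0.025],[0,0,0,0,0,-0.0833,0.025],[0,0,0,0,0,-0.0833,0.025],[0,0,0,0,0,-0.0833,0.025],[0,0,0,0,0,-0.0833,0.025],[0,0,0,0,0,-0.0833,0.025],[0,0,0,0,0,-0.0833,0.025]]
  ]
}}

```text
time: 5.4
ee_pos: [0.5443, 0.2118, 0.3522]
eef_rot: [-179.9, 0.3, 55.5]
force: [-0.4, 0.6, -5.8]
grip_width: 0.0319
grasp_force: 63.5
```

Emit:
{"api": "steer_hand", "payload": {
  "segments": [
    [[0,0,0,0,0,-0.0833,0.025],[0,0,0,0,0,-0.0833,0.025],[0,0,0,0,0,-0.0833,0.025],[0,0,0,0,0,-0.0833,0.025],[0,0,0,0,0,-0.0833,0.025],[0,0,0,0,0,-0.0833,0.025],[0,0,0,0,0,0,0.025],[0,0,0,0,0,0,0.025]]
  ]
}}

```text
time: 6.2
ee_pos: [0.5445, 0.2121, 0.3533]
eef_rot: [-179.8, 0.0, 100.1]
force: [-0.4, -0.0, -5.4]
grip_width: 0.0312
grasp_force: 63.5
```

Emit:
{"api": "steer_hand", "payload": {
  "segments": [
    [[0,0,0,0,0,0,0.025],[0,0,0,0,0,0,0.025],[0,0,0,0,0,0,0.025],[0,0,0,0,0,0,0.025],[0,0,0,0,0,0,0.025],[0,0,0,0,0,0,0.025],[0,0,0,0,0,0,0.025],[0,0,0,0,0,0,0.025]]
  ]
}}

```text
time: 7.0
ee_pos: [0.545, 0.2126, 0.3553]
eef_rot: [180.0, 0.0, 100.2]
force: [-0.7, 0.3, -5.5]
grip_width: 0.0313
grasp_force: 63.5
```

Emit:
{"api": "steer_hand", "payload": {
  "segments": [
    [[0,0,0,0,0,0,0.025],[0,0,0,0,0,0,0.025],[0,0,0,0,0,0,0.025],[0,0,0,0,0,0,0.025],[0,0,0,0,0,0,0.025],[0,0,0,0,0,0,0.025],[0,0,0,0,0,0,0.025],[0,0,0,0,0,0,0.025]]
  ]
}}

```text
time: 7.8
ee_pos: [0.545, 0.2126, 0.3553]
eef_rot: [-180.0, -0.0, 100.2]
force: [0.4, 0.1, -5.3]
grip_width: 0.0313
grasp_force: 63.5
```

Run:
```python
from h import *
import pickle
S=robot.camera("side");pickle.dump((S,robot.observe()),open("air.pkl","wb"))
o=robot.observe();u=proj(S,o["ee_pos"]-[0,0,.08])[0].astype(int);print(u)
x,y=u-[56,42]; x=max(x,0);y=max(y,0);print(x,y)
cv2.imwrite("pics/air.png",cv2.resize(S["image"][y:y+84,x:x+112],None,fx=7,fy=7,interpolation=cv2.INTER_CUBIC))
```

```text
[280 227]
224 185
```

View pics/air.png

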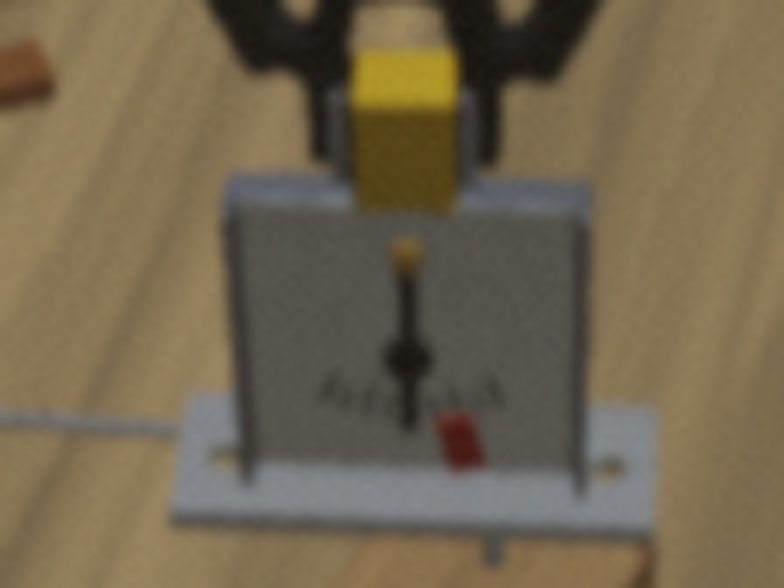

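The picture shows the dial facing the camera. The pivot is at crop pixel ≈(403,255), the pointer hangs straight down with its tip at (408,430), and the red tab runs from (452,420) to (467,470) on the gauge's +y side. I'll compute the mark angle.

Run:
```python
from h import *
import pickle
S,o=pickle.load(open("air.pkl","rb"));im=S["image"].astype(int)
yw=np.radians(o["eef_rot"][2]);X=np.array([np.cos(yw),np.sin(yw),0]);Y=np.array([-X[1],X[0],0])
h=cv2.cvtColor(S["image"],cv2.COLOR_BGR2HSV).astype(int)
sl=np.s_[240:256,280:298]
def cen(w,sl):
    yy,xx=np.mgrid[sl];w=w[sl];return np.array([(w*xx).sum(),(w*yy).sum()])/w.sum()
w=np.clip(im[...,2]-im[...,1]-20,0,None).astype(float);red=cen(w,sl)
orange=cen(np.clip(im[...,2]-im[...,0]-25,0,None).astype(float),np.s_[217:226,276:288])
tip=np.array([224+408/7-.5,185+430/7-.5])
print(red,orange,tip)
def g(u,d):
    a,r=ray(S,u);p0=o["ee_pos"]+X*d;t=(p0-a)@X/(r@X);p=a+t*r-o["ee_pos"];return np.array([p@Y,p[2]+.159])
for d in(.008,.012):
    P=g(orange,d);R=g(red,d);Q=g(tip,d)
    print(d,"pivot",P,"red",R,np.hypot(*(R-P)),np.arctan2(R[0]-P[0],P[1]-R[1]),"tip",Q,np.hypot(*(Q-P)),np.arctan2(Q[0]-P[0],P[1]-Q[1]))
    C=np.array([0,.112]);print(np.arctan2(R[0]-P[0],.112-R[1]))
ys,xs=np.nonzero(w[sl]>30);q=np.array([g((x+280,y+240),.01) for x,y in zip(xs,ys)]);ww=w[sl][ys,xs]
m=np.average(q,axis=0,weights=ww);e,v=np.linalg.eigh(np.cov(q.T,aweights=ww));print("axis",np.arctan(-v[0,1]/v[1,1]),e**.5,len(xs))
```

```bash
cp pics/side0.png /tmp/
```

```text
[289.15505913 247.23653088] [281.56281407 220.72613065] [281.78571429 245.92857143]
0.008 pivot [0.00248103 0.10621944] red [0.01876574 0.0241576 ] 0.08366203970736352 0.1958993274649213 tip [0.00182208 0.02757152] 0.0786506796824972 -0.00837825757566011
0.18330452490897065
0.012 pivot [0.00279699 0.10990055] red [0.01899328 0.02828431] 0.08320775010541301 0.1958993274649215 tip [0.00214162 0.03167969] 0.07822360204858946 -0.00837825757566056
0.19110670546967137Traceback (most recent call last):
  File "<stdin>", line 20, in <module>
    raise ZeroDivisionError(
        "Weights sum to zero, can't be normalized")
ZeroDivisionError: Weights sum to zero, can't be normalized
```

Run:
```python
from h import *
import pickle
S,o=pickle.load(open("air.pkl","rb"));im=S["image"].astype(int)
print((im[...,2]-im[...,1])[240:257,282:298])
print("sum\n",im.sum(2)[216:250:1,276:288])
```

```text
[[ 4  3  2  2  3  3  2  2  4  2  2  2  3  3  2  3]
 [ 2  1  4  2  2  2  2  1  3  1  3  0  2  4  2  1]
 [ 3  3  3  2  3  3  3  2  3  2  3  3  1  3  3  2]
 [ 3  3  2  7 11 14 15 15 12 10  4  2  3  3  3  2]
 [ 4  3  2  9 24 32 36 39 34 22  9  1  3  3  2  3]
 [ 2  2  2 11 32 42 47 50 47 30 13  4  2  2  3  2]
 [ 3  3  3  8 25 42 45 49 45 34 15  5  2  2  1  3]
 [ 2  1  2  6 17 32 45 44 46 37 20  7  2  2  3  3]
 [ 4  2  1  3 11 28 41 44 44 39 26  9  4  2  4  2]
 [ 3  2  4  2  7 25 39 44 45 44 28 11  3  3  4  3]
 [ 3  3  0  4  7 18 34 43 43 44 31 15  4  2  3  3]
 [ 1  1  0  0  2 10 25 32 33 27 23 12  5  1  0  0]
 [-2 -3 -1 -2 -2  3 12 15 14  9  6  4 -1 -1 -2 -2]
 [-2 -3 -4 -3 -3 -2  1  2  3  0 -2 -2 -3 -4 -2 -4]
 [-4 -6 -5 -4 -5 -3 -4 -3 -3 -5 -2 -5 -2 -4 -4 -5]
 [-4 -2 -4 -5 -5 -3 -5 -3 -4 -4 -4 -3 -4 -4 -5 -4]
 [-3 -4 -4 -4 -4 -4 -4 -5 -2 -5 -4 -5 -4 -4 -3 -5]]
sum
 [[231 228 231 233 232 232 235 233 232 228 218 227]
 [235 232 237 236 236 236 241 242 236 240 238 243]
 [238 238 235 238 237 250 248 250 236 235 248 244]
 [239 234 237 240 250 256 266 252 241 240 243 243]
 [236 235 235 228 235 2
[... 807 characters left out ...]
117  79  73  73  73  88 143 216 243]
 [248 234 204 143  93  68  62  89 106 164 226 250]
 [242 237 213 183 126  90  86  97 140 196 234 241]
 [235 219 229 218 179 119  92 130 197 232 243 234]
 [215 209 228 227 193 137  91 145 209 238 242 233]
 [196 204 217 212 189 140  96 149 208 224 229 227]
 [194 214 225 200 183 132 105 146 201 199 213 217]
 [205 219 220 196 191 147 100 145 197 206 204 218]
 [225 234 229 213 192 145  99 142 213 216 197 207]
 [239 246 237 231 212 151 122 167 214 231 196 175]
 [245 253 247 244 231 193 170 195 230 237 199 153]
 [248 245 246 246 237 223 226 228 243 243 211 152]
 [247 249 248 248 248 238 241 246 249 242 223 170]
 [242 248 252 252 253 250 256 255 258 255 233 181]]
```

Create ang.py:
```python
from h import *
def dial(S,pos,X,Y,Z,c,d=.011):
    """angles of pointer and mark about the pivot in the gauge frame; pos = gauge origin, c = guess of pivot (y,z) in it"""
    im=S["image"].astype(float);ys=np.linspace(-.05,.05,201);zs=np.linspace(.004,.125,243)
    yy,zz=np.meshgrid(ys,zs);P=pos+d*X+yy[...,None]*Y+zz[...,None]*Z
    uv=proj(S,P).reshape(yy.shape+(2,)).astype(np.float32)
    I=cv2.remap(S["image"],uv[...,0],uv[...,1],cv2.INTER_LINEAR).astype(float)
    return yy,zz,I
def measure(yy,zz,I,c):
    red=np.clip(I[...,2]-I[...,1]-8,0,None);rr=np.hypot(yy-c[0],zz-c[1]);th=np.arctan2(yy-c[0],c[1]-zz)
    w=red*(rr>.07)*(rr<.1)*(abs(th)<.5);mark=(w*th).sum()/w.sum();rad=(w*rr).sum()/w.sum()
    out=[]
    dark=np.clip(150-I.sum(2),0,None)
    for r0,r1 in((.015,.04),(.06,.076)):
        k=dark*(rr>r0)*(rr<r1)*(abs(th)<.5)*(red<5);out.append(((k*th).sum()/k.sum()))
    return mark,rad,out
```

Run:
```python
from ang import *
import pickle
S,o=pickle.load(open("air.pkl","rb"))
yw=np.radians(o["eef_rot"][2]);X=np.array([np.cos(yw),np.sin(yw),0]);Y=np.array([-X[1],X[0],0]);Z=np.array([0,0,1.])
pos=o["ee_pos"]-.159*Z
yy,zz,I=dial(S,pos,X,Y,Z,None)
# pointer line: dark centroid per z
D=np.clip(190-I.sum(2),0,None)*(abs(yy-.0025)<.012)
for z0,z1 in((.09,.1),(.08,.09),(.07,.08),(.04,.05),(.032,.04)):
    k=D*(zz>z0)*(zz<z1);print(z0,(k*yy).sum()/k.sum())
red=np.clip(I[...,2]-I[...,1]-8,0,None)
for z in np.arange(.006,.05,.004):
    k=red*(zz>z)*(zz<z+.004)*(abs(yy)<.045);print(round(z,3),k.sum().round(),((k*yy).sum()/max(k.sum(),1)).round(4))
cv2.imwrite("pics/rect.png",cv2.resize(I[::-1].astype(np.uint8),None,fx=2.4,fy=2.4))
```

```text
0.09 0.002859394229454394
0.08 0.002978555138674316
0.07 0.0028603675589292834
0.04 0.0025266127572264783
0.032 0.002884693384838241
0.006 0.0 0.0
0.01 995.0 0.0197
0.014 4067.0 0.0205
0.018 5708.0 0.0203
0.022 6585.0 0.0197
0.026 5988.0 0.0188
0.03 7326.0 0.0179
0.034 5578.0 0.0176
0.038 2595.0 0.0177
0.042 13.0 0.0177
0.046 0.0 0.0
```

View pics/rect.png

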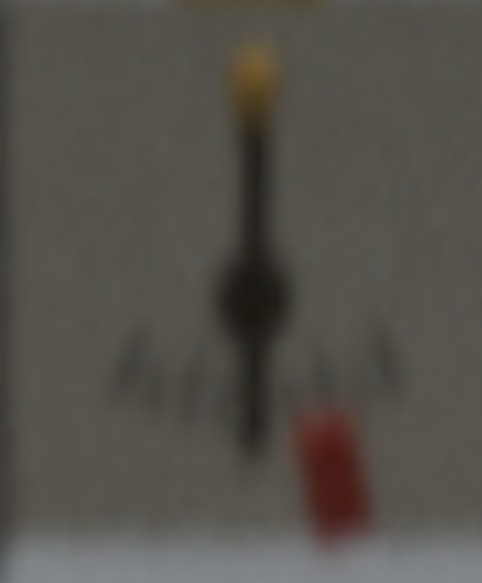

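The rectified dial shows the pointer vertical at y≈2.9 mm and the red tab centred at y≈19 mm, which puts the mark near 0.185 rad. I'll check this in the air by tilting the gauge that much.

In the tool's units: -4.7 degrees is -0.0522.

Emit:
{"api": "steer_hand", "payload": {
  "segments": [
    [[0,0,0,0,0,-0.0522,0.025],[0,0,0,-0.0389,0,0,0.025],[0,0,0,-0.0389,0,0,0.025],[0,0,0,-0.0389,0,0,0.025],[0,0,0,0,0,0,0.025],[0,0,0,0,0,0,0.025],[0,0,0,0,0,0,0.025],[0,0,0,0,0,0,0.025]]
  ]
}}

```text
time: 8.65
ee_pos: [0.5452, 0.2126, 0.3552]
eef_rot: [169.5, -0.0, 104.9]
force: [0.1, -0.4, -5.1]
grip_width: 0.0313
grasp_force: 63.5
```

Emit:
{"api": "steer_hand", "payload": {
  "segments": [
    [[0,0,0,0,0,0,0.025],[0,0,0,0,0,0,0.025],[0,0,0,0,0,0,0.025],[0,0,0,0,0,0,0.025],[0,0,0,0,0,0,0.025],[0,0,0,0,0,0,0.025],[0,0,0,0,0,0,0.025],[0,0,0,0,0,0,0.025]]
  ]
}}

```text
time: 9.45
ee_pos: [0.545, 0.2126, 0.3553]
eef_rot: [169.5, -0.0, 104.9]
force: [-0.1, -0.0, -5.0]
grip_width: 0.0312
grasp_force: 63.5
```

Emit:
{"api": "steer_hand", "payload": {
  "segments": [
    [[0,0,0,0,0,0,0.025],[0,0,0,0,0,0,0.025],[0,0,0,0,0,0,0.025],[0,0,0,0,0,0,0.025],[0,0,0,0,0,0,0.025],[0,0,0,0,0,0,0.025],[0,0,0,0,0,0,0.025],[0,0,0,0,0,0,0.025]]
  ]
}}

```text
time: 10.25
ee_pos: [0.545, 0.2126, 0.3553]
eef_rot: [169.5, -0.0, 104.9]
force: [0.1, 0.4, -5.4]
grip_width: 0.0311
grasp_force: 63.5
```

Create nul.py:
```python
import sys
from ang import *
from scipy.spatial.transform import Rotation as Ro
S=robot.camera("side");o=robot.observe();print(o["time"],o["eef_rot"],o["ee_pos"])
M=Ro.from_euler("xyz",o["eef_rot"],degrees=True).as_matrix();X=M[:,0];Y=-M[:,1];Z=-M[:,2]
yy,zz,I=dial(S,o["ee_pos"]-.159*Z,X,Y,Z,None)
D=np.clip(190-I.sum(2),0,None);D*=(np.clip(I[...,2]-I[...,1]-8,0,None)<3)
red=np.clip(I[...,2]-I[...,1]-8,0,None)*(abs(yy)<.045)
for z in(.095,.088,.08,.07,.042,.036):
    k=D*(abs(zz-z)<.004)*(abs(yy-.003-(.11-z)*.18)<.012);print(z,((k*yy).sum()/k.sum()).round(4))
for z in np.arange(.012,.04,.004):
    k=red*(abs(zz-z)<.002);print(z.round(3),k.sum().round(),((k*yy).sum()/max(k.sum(),1)).round(4))
cv2.imwrite(sys.argv[1],cv2.resize(I[::-1].astype(np.uint8),None,fx=2.4,fy=2.4))
cv2.imwrite(sys.argv[1].replace("/","/raw_"),S["image"])
```

```bash
python3 nul.py pics/n1.png
```

```text
10.3 [1.69502168e+02 8.18710548e-05 1.04923193e+02] [0.54498667 0.21257911 0.35532623]
0.095 0.0056
0.088 0.0067
0.08 0.0082
0.07 0.0108
0.042 0.0145
0.036 0.0144
0.012 1089.0 0.0204
0.016 3899.0 0.0202
0.02 6084.0 0.0198
0.024 6989.0 0.0189
0.028 4938.0 0.0182
0.032 4621.0 0.0179
0.036 2654.0 0.0181
```

View pics/n1.png

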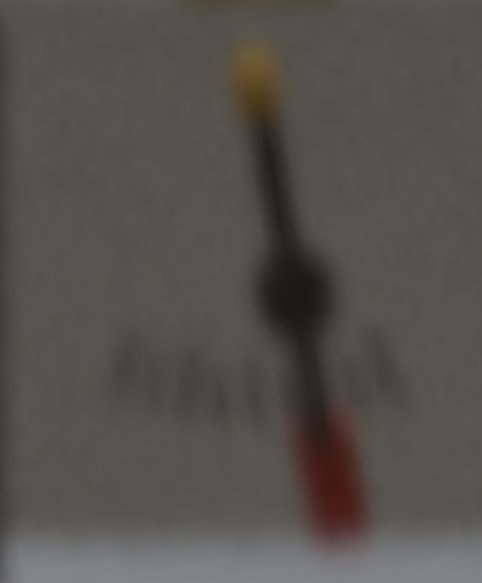

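The pointer tip lands on the red tab, at rectified pixel (320,450) against tab centre (331,478). The target is therefore about 10.7° of tilt. Next I'll level the gauge, yaw it to match the offcut and measure it against the pins.

In the tool's units: 3.5 degrees is 0.0389.

Emit:
{"api": "steer_hand", "payload": {
  "segments": [
    [[0,0,0,0.0389,0,0,0.025],[0,0,0,0.0389,0,0,0.025],[0,0,0,0.0389,0,0,0.025],[0,0,0,0,0,-0.0811,0.025],[0,0,0,0,0,-0.0811,0.025],[0,0,0,0,0,-0.0811,0.025],[0,0,0,0,0,-0.0811,0.025],[0,0,0,0,0,-0.0811,0.025]]
  ]
}}

```text
time: 11.1
ee_pos: [0.5454, 0.2127, 0.3555]
eef_rot: [179.9, 0.1, 141.7]
force: [-0.3, 0.1, -5.1]
grip_width: 0.0312
grasp_force: 63.5
```

Emit:
{"api": "steer_hand", "payload": {
  "segments": [
    [[0,0,0,0,0,-0.0811,0.025],[0,0,0,0,0,-0.0811,0.025],[0,0,0,0,0,-0.0778,0.025],[0,0,0.0267,0,0,0,0.025],[0,0,0.0267,0,0,0,0.025],[0,0,0,0,0,0,0.025],[0,0,0,0,0,0,0.025]]
  ]
}}

```text
time: 11.8
ee_pos: [0.5451, 0.2126, 0.3153]
eef_rot: [180.0, -0.0, 163.0]
force: [0.2, -0.1, -4.8]
grip_width: 0.0314
grasp_force: 63.4
```

Run:
```python
from h import *
S=robot.camera("side");T=robot.camera("top");o=robot.observe();print(o["ee_pos"],o["eef_rot"])
e=o["ee_pos"];yw=np.radians(o["eef_rot"][2]);X=np.array([np.cos(yw),np.sin(yw),0]);Y=np.array([-X[1],X[0],0]);Z=np.array([0,0,1.])
zf=e[2]-.159+.008
im=T["image"];hs=cv2.cvtColor(im,cv2.COLOR_BGR2HSV).astype(int)
m=((hs[...,1]<55)&(hs[...,2]>90)).astype(np.uint8);c=proj(T,e-.15*Z)[0].astype(int)
k=np.zeros_like(m);k[c[1]-35:c[1]+35,c[0]-50:c[0]+50]=1;m*=k
n,l,st,ce=cv2.connectedComponentsWithStats(m);i=1+np.argmax(st[1:,4]);print(c,st[i])
R=cv2.minAreaRect(np.vstack(cv2.findContours((l==i).astype(np.uint8),0,1)[0]));P=np.array([plane(T,u,zf) for u in cv2.boxPoints(R)])
print("foot",P.round(4).tolist(),P.mean(0)-e,[np.linalg.norm(P[j]-P[j-1]).round(4) for j in range(4)])
r=lambda im,x,y,w,h:cv2.resize(im[y:y+h,x:x+w],(400,600),interpolation=cv2.INTER_CUBIC)
s=proj(S,e-.1*Z)[0].astype(int);print(s)
cv2.imwrite("pics/hov.png",np.hstack([r(S["image"],s[0]-34,s[1]-45,68,102),r(T["image"],c[0]-34,c[1]-51,68,102)]))
for q in(-.064,.064):print("hole proj side",proj(S,e+q*Y-.151*Z)[0],"top",proj(T,e+q*Y-.151*Z)[0])
import pickle;pickle.dump((S,T,o),open("hov.pkl","wb"))
```

```text
[0.54579422 0.21274842 0.31709676] [1.79909802e+02 1.61106524e-01 1.63020964e+02]
[195 249] [192 237  40  34 656]
foot [[0.5232, 0.237, 0.1661], [0.5785, 0.2209, 0.1661], [0.5495, 0.1245, 0.1661], [0.4947, 0.1408, 0.1661]] [-0.00930485 -0.03192909 -0.151     ] [np.float64(0.1003), np.float64(0.0575), np.float64(0.1007), np.float64(0.0571)]
[280 245]
hole proj side [266.99523113 278.09853873] top [170.61578395 242.49327668]
hole proj side [294.51165986 243.9019094 ] top [220.49956909 257.45109378]
```

View pics/hov.png

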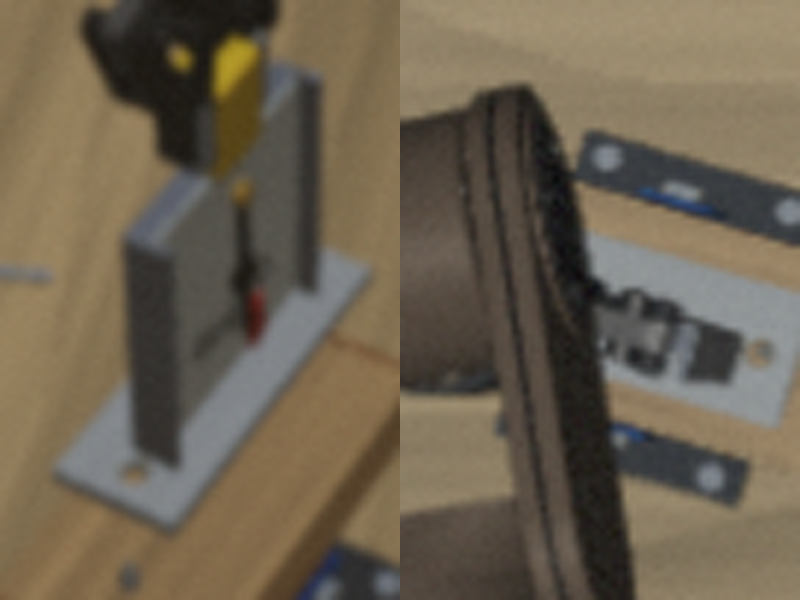

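The side view shows the near hole at ≈(268.5,279.8) above its pin at ≈(267.5,297.7). The top view shows the other hole at ≈(222.1,257.4). I'll compare these in world terms.

Run:
```python
from h import *
import pickle
S,T,o=pickle.load(open("hov.pkl","rb"));e=o["ee_pos"];yw=np.radians(163.0);X=np.array([np.cos(yw),np.sin(yw),0]);Y=np.array([-X[1],X[0],0])
zf=e[2]-.154-.001
def cen(im,x,y,w,h,name):
    p=im[y:y+h,x:x+w].astype(float);wt=p[...,2]-p[...,0]
    wt=np.clip(wt-15,0,None);yy,xx=np.mgrid[y:y+h,x:x+w];u=np.array([(wt*xx).sum(),(wt*yy).sum()])/wt.sum();print(name,u,wt.max());return u
us=cen(S["image"],265,276,8,8,"side hole");ut=cen(T["image"],218,254,8,7,"top hole")
ps=plane(S,us,zf)-[0,0,zf];pt=plane(T,ut,zf)-[0,0,zf]
eh=lambda q:e[:2]+q*Y[:2]
print("hole - expected from TCP: side",ps[:2]-eh(-.064),"top",pt[:2]-eh(.064))
# pins, each camera
sp=[(267.657,297.640),(294.076,263.291)];tp=[(175.628,243.069),(222.778,257.272)]
for i in(0,1):
    print("pin",i,"side",plane(S,sp[i],.102),"top",plane(T,tp[i],.102),"two",two(S,sp[i],T,tp[i]))
print("need move, side cam:",plane(S,sp[0],.102)[:2]-ps[:2]," top cam:",plane(T,tp[1],.102)[:2]-pt[:2])
```

```text
side hole [268.36842105 280.40350877] 24.0
top hole [221.         257.91603053] 21.0
hole - expected from TCP: side [-0.00390343  0.00272135] top [-0.00102128 -0.00069348]
pin 0 side [0.56349344 0.28040395 0.102     ] top [0.56641228 0.27603234 0.102     ] two (array([0.56567185, 0.27691576, 0.09715721]), np.float64(0.002036363736099249))
pin 1 side [0.52647106 0.15819377 0.102     ] top [0.52898817 0.1541932  0.102     ] two (array([0.52819969, 0.1545754 , 0.09777408]), np.float64(0.0018013520317273464))
need move, side cam: [0.00289087 0.00373067]  top cam: [0.00292702 0.00334177]
```

Emit:
{"api": "steer_hand", "payload": {
  "segments": [
    [[-0.0024,0.0053,0,0,0,0,0.025],[0,0,0.0267,0,0,0,0.025],[0,0,0.02,0,0,0,0.025],[0,0,0.0067,0,0,0,0.025],[0,0,0,0,0,0,0.025],[0,0,0,0,0,0,0.025]]
  ]
}}

```text
time: 12.5
ee_pos: [0.5482, 0.216, 0.2759]
eef_rot: [180.0, 0.0, 163.0]
force: [0.6, 0.1, -4.1]
grip_width: 0.0312
grasp_force: 63.4
```

Emit:
{"api": "steer_hand", "payload": {
  "segments": [
    [[0,0,0.0053,0,0,0,0.025],[0,0,0.004,0,0,0,0.025],[0,0,0,0,0,0,0.025],[0,0,0,0,0,0,0.025]]
  ]
}}

```text
time: 12.9
ee_pos: [0.5479, 0.2159, 0.2683]
eef_rot: [-180.0, -0.0, 163.0]
force: [-0.5, -0.0, -5.1]
grip_width: 0.0312
grasp_force: 63.5
```

The manual's scale: shifts go in shares of 0.75 m and turns go in shares of 90 degrees. Converting my numbers, 0.003 m is 0.004.

Emit:
{"api": "steer_hand", "payload": {
  "segments": [
    [[0,0,0.004,0,0,0,0.025],[0,0,0.004,0,0,0,0.025],[0,0,0,0,0,0,0.025],[0,0,0,0,0,0,0.025]]
  ]
}}

```text
time: 13.3
ee_pos: [0.5477, 0.216, 0.262]
eef_rot: [-180.0, -0.0, 163.0]
force: [0.5, -0.1, -5.3]
grip_width: 0.0315
grasp_force: 63.6
```

Emit:
{"api": "steer_hand", "payload": {
  "segments": [
    [[0,0,0.0027,0,0,0,0.025],[0,0,0.0027,0,0,0,0.025],[0,0,0.0027,0,0,0,0.025],[0,0,0,0,0,0,0.025],[0,0,0,0,0,0,0.025]]
  ]
}}

```text
time: 13.8
ee_pos: [0.5479, 0.216, 0.2562]
eef_rot: [180.0, -0.0, 163.0]
force: [0.7, 1.0, -4.9]
grip_width: 0.0315
grasp_force: 63.4
```

In the tool's units: 0.001 m is 0.0013.

Emit:
{"api": "steer_hand", "payload": {
  "segments": [
    [[0,0,0.0013,0,0,0,0.025],[0,0,0,0,0,0,0.025],[0,0,0,0,0,0,0.025]]
  ]
}}

```text
time: 14.1
ee_pos: [0.548, 0.2162, 0.2556]
eef_rot: [179.9, 0.0, 163.0]
force: [0.7, 1.1, -3.4]
grip_width: 0.0312
grasp_force: 63.7
```

Emit:
{"api": "steer_hand", "payload": {
  "segments": [
    [[0,0,0.0013,0,0,0,0.025],[0,0,0,0,0,0,0.025],[0,0,0,0,0,0,0.025]]
  ]
}}

```text
time: 14.4
ee_pos: [0.5482, 0.2161, 0.2555]
eef_rot: [179.9, 0.1, 163.0]
force: [-1.8, 1.5, 1.8]
grip_width: 0.0312
grasp_force: 64.2
```

Run:
```python
from h import *
S=robot.camera("side");T=robot.camera("top");o=robot.observe();print(o["ee_pos"],o["force"],o["torque"])
r=lambda im,x,y:cv2.resize(im[y:y+102,x:x+68],(400,600),interpolation=cv2.INTER_CUBIC)
cv2.imwrite("pics/seat.png",np.hstack([r(S["image"],246,220),r(T["image"],190,200)]))
```

```text
[0.54821408 0.21608327 0.25552114] [-1.54476746  2.05541932  3.65604665] [ 0.50962019  0.45609717 -0.05258334]
```

View pics/seat.png

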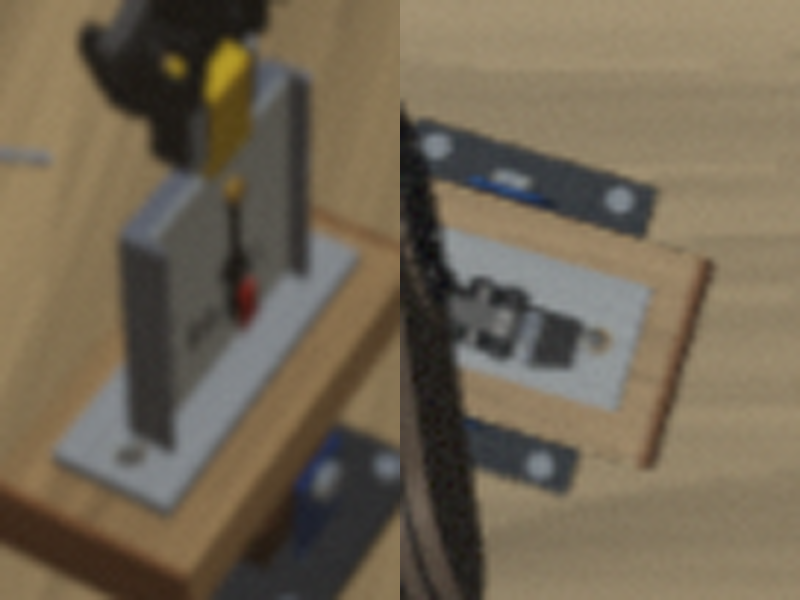

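The gauge is on both pins: the near pin shows in its hole at crop (132,455), the foot is flush and the offcut level. Now I'll rock it about the offcut's axis with a light push.

In the tool's units: -0.00384 m is -0.0051, 0.0007 m is 0.0009, -1.07 degrees is -0.0119.

Emit:
{"api": "steer_hand", "payload": {
  "segments": [
    [[0,0,0.0009,0,0,0,0.025],[0,0,0,0,0,0,0.025],[0,-0.0051,0.0001,-0.0119,0,0,0.025],[0,-0.0051,0.0001,-0.0119,0,0,0.025],[0,-0.0051,0.0001,-0.0119,0,0,0.025],[0,0,0,0,0,0,0.025]]
  ]
}}

```text
time: 15.1
ee_pos: [0.5449, 0.2048, 0.2551]
eef_rot: [176.7, 0.1, 163.0]
force: [-1.8, 0.9, 5.1]
grip_width: 0.0314
grasp_force: 64.7
```

Emit:
{"api": "steer_hand", "payload": {
  "segments": [
    [[0,-0.0051,0.0001,-0.0119,0,0,0.025],[0,-0.0051,0.0001,-0.0119,0,0,0.025],[0,-0.0051,0.0001,-0.0119,0,0,0.025],[0,0,0,0,0,0,0.025]]
  ]
}}

```text
time: 15.5
ee_pos: [0.5418, 0.1937, 0.2541]
eef_rot: [173.5, 0.1, 163.0]
force: [-1.5, 1.1, 5.2]
grip_width: 0.0317
grasp_force: 64.8
```

In the tool's units: -0.00384 m is -0.0051, 0.0002 m is 0.0003, -1.07 degrees is -0.0119.

Emit:
{"api": "steer_hand", "payload": {
  "segments": [
    [[0,-0.0051,0.0003,-0.0119,0,0,0.025],[0,-0.0051,0.0003,-0.0119,0,0,0.025],[0,-0.0051,0.0003,-0.0119,0,0,0.025],[0,-0.0051,0.0003,-0.0119,0,0,0.025],[0,0,0,0,0,0,0.025],[0,0,0,0,0,0,0.025],[0,0,0,0,0,0,0.025],[0,0,0,0,0,0,0.025]]
  ]
}}

```text
time: 16.3
ee_pos: [0.5375, 0.1794, 0.2518]
eef_rot: [169.2, 0.1, 163.0]
force: [-2.3, 0.6, 7.5]
grip_width: 0.0315
grasp_force: 65.0
```

Emit:
{"api": "steer_hand", "payload": {
  "segments": [
    [[0,0,0,0,0,0,0.025],[0,0,0,0,0,0,0.025],[0,0,0,0,0,0,0.025],[0,0,0,0,0,0,0.025],[0,0,0,0,0,0,0.025],[0,0,0,0,0,0,0.025],[0,0,0,0,0,0,0.025],[0,0,0,0,0,0,0.025]]
  ]
}}

```text
time: 17.1
ee_pos: [0.5375, 0.1795, 0.2517]
eef_rot: [169.2, 0.1, 163.0]
force: [-2.1, -0.2, 8.0]
grip_width: 0.031
grasp_force: 65.0
```

Emit:
{"api": "steer_hand", "payload": {
  "segments": [
    [[0,0,0,0,0,0,0.025],[0,0,0,0,0,0,0.025],[0,0,0,0,0,0,0.025],[0,0,0,0,0,0,0.025],[0,0,0,0,0,0,0.025],[0,0,0,0,0,0,0.025],[0,0,0,0,0,0,0.025],[0,0,0,0,0,0,0.025]]
  ]
}}

```text
time: 17.9
ee_pos: [0.5375, 0.1795, 0.2518]
eef_rot: [169.2, 0.1, 163.0]
force: [-1.5, 0.8, 8.2]
grip_width: 0.0316
grasp_force: 65.0
```

```bash
python3 nul.py pics/fin.png
```

Run:
```python
import cv2,numpy as np
from h import *
T=robot.camera("top")["image"]
s=cv2.imread("pics/raw_fin.png")
r=lambda im,x,y:cv2.resize(im[y:y+102,x:x+68],(400,600),interpolation=cv2.INTER_CUBIC)
f=cv2.imread("pics/fin.png");cv2.imwrite("pics/fin2.png",np.hstack([r(s,246,220),cv2.resize(f,(400,484))[:,:].copy() if 0 else cv2.copyMakeBorder(cv2.resize(f,(400,484)),0,116,0,0,cv2.BORDER_CONSTANT)]))
o=robot.observe();print(o["force"],o["torque"])
```

```text
17.95 [1.69249935e+02 1.36385230e-01 1.63019687e+02] [0.5375228  0.17949352 0.2517242 ]
0.095 0.0103
0.088 0.0124
0.08 0.0141
0.07 0.0159
0.042 0.02
0.036 0.0225
0.012 3776.0 0.0218
0.016 5263.0 0.0203
0.02 6389.0 0.019
0.024 7327.0 0.0177
0.028 5972.0 0.0161
0.032 6303.0 0.0143
0.036 3392.0 0.0118
[-2.70143975  0.17938094  7.74560465] [0.34992709 0.80467412 0.03753614]
```

View pics/fin2.png

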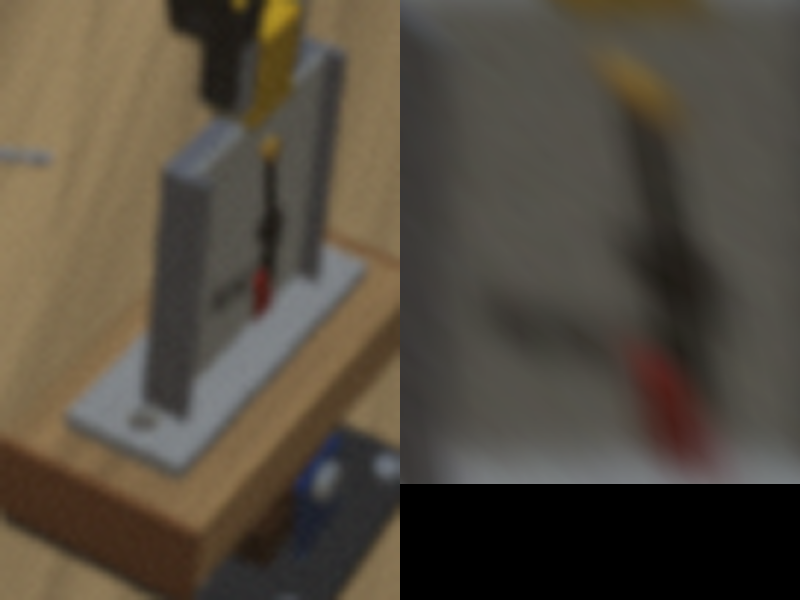

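The final view shows the foot flush on the tilted offcut. The tool is at 10.75° and the pointer points at the red tab, with the sideways shift explained by the oblique parallax. Handing in.

```bash
python3 -c "
from workcell import robot
print(robot.sign_off())"
```

```text
the job is handed in; nothing more can be done
None
```

The gauge is seated on both pins, held flush and rocked with the offcut to 10.75°, which by the in-air check (mark about 10.4–10.9°) puts the pointer on the red mark; the job was handed in at about 18 s, still gripped, and sign-off returned no verdict.

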